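Re-set the ratchet-propped praline display board

ROBOT

A 6-joint arm with a two-finger parallel gripper is mounted at the origin on the work surface. World frame = base frame: x ahead of the robot, y to its left, z up, the work surface at z = 0. Lengths are in m, angles in rad, forces in N, time in s.
With the tool pointing down it reaches from about 0.375 to 0.975 m from the base axis. Payload 3.8 kg.
Tool frame: the origin (TCP) lies midway between the tips of the shut fingers; the grasp point (between the pads) lies 19 mm behind it; z points along the fingers, y is the line along which they close (so a half turn about z gives the same grasp; the last joint's range is limited). The gripper opens to 88 mm and grips with 3 to 60 N. Pads are 18 mm wide; open, the fingers measure 123 mm over their backs; the gripper's body (75 mm by 187 mm) begins 45 mm behind the grasp point.
Start: joints at [1.191, 0.264, 1.604, -0, 1.274, -0.037], TCP at [0.227, 0.636, 0.239] pointing down, gripper open.
Joint ranges: [-2.63, 2.63], [-0.94, 2.18], [0.31, 2.57], [-1.31, 4.45], [0, 2.66], [-2.55, 2.55]. Speed limits (rad/s): [2.57, 2.57, 3.14, 3.14, 3.14, 3.14].

INTERFACE

Orientations are given as a rotation vector (axis times angle).
In Python, from cell import manip, inverse_kinematics, cams, order gives the robot as it stands. Calls block until the motion is done:
- manip.move_pose(position, orientation): joint-space move of the TCP to a pose.
- manip.move_linear(position, rate=0.15, rot=None): straight line of the TCP; rot=None keeps the orientation; rate is the mean speed in m/s.
- manip.set_joints(angles): joint-space move.
- manip.set_gripper(opening, force=None): finger opening in m; force is the grip in N (None keeps the last); returns when the fingers have stopped.
- manip.dwell(seconds).
- inverse_kinematics(position, orientation): joint angles nearest the present ones, or None.
- manip.state(): the state.
- cams.capture(name): name is "scene" or "side" or "wrist"; returns a dict with "image" (420x560x3 uint8, blue, green, red), "z_map" (420x560 float32, m along the optical axis (not along the pixel's ray), 0 where there is no reading), "intrinsics" (3x3 intrinsics, pixels), "position" and "orientation" of the camera in the world; the wrist camera has in their place "T_tool_cam" (4x4, takes a point from camera to tool coordinates, whose origin is the TCP and whose axes are the flange's). Camera axes: x right, y down, z forward; pixel columns grow to the right and rows downward; lengths in m; the calibration is good to about 2 mm. A picture is of the moment at which its call begins: read the wrist's pose just before it.
A pose or a line that the arm cannot do raises manip.IKError and nothing moves.
- order.close_job(): hands the job in; it is judged then, once.
The state is a dict: "clock": time; "joint_pos": joint angles; "joint_velocities": joint speeds; "tau": joint torques, N m; "tool_pos": TCP position; "tcp_rot": TCP orientation; "contact_force": force on the tool from outside, world axes, zero at the start; "moment": the same for the moment, N m; "gripper_width": finger opening in m; "grasp_force": force on a finger pad.
Only numpy, scipy, OpenCV 4.12 (cv2) and the standard library are available. Lean on these libraries where they do the work, as an engineer would, in place of code of your own. Each camera call takes 0.05 s, during which the arm holds its last target. There are 200 camera calls.

TASK

The sloping praline display board is propped too steeply for the customers: lift it by its bar past the top of its ratchet so that the pawl lets go, stopping gently as soon as you feel its stop, let it right down flat, and then raise it to its first (lowest) notch and leave it resting there. Do not force the board against the stop, and leave the things around it alone.

Things in the scene. Friction and masses are not known exactly. Their poses are not given: they have to be found in the camera images.
- base: Dark wooden base of the display, fixed to the counter: plate 230 mm (x) by 270 mm (y from -120 to 150), 12 mm thick, with a rail (top at 97 mm) on its -x side, which faces the robot, and two hinge blocks at the +x side. Origin: on the counter, x = 0 being mid-plate. The board's hinge axis runs along the base's y at x = +90 mm, z = 105 mm.
- handle: Round steel bar (U-shaped pull) on the board's free edge: 12 mm thick, 140 mm long, parallel to the hinge and 235 mm from it, in the board's mid-plane, 45 mm off the board's edge (two legs join its ends). Origin: middle of the bar; y along it, x towards the hinge. Height 105 mm when flat. Can be pinched across from above; the round bar turns between the fingers as the board swings.
- board (a joint): Angle of the board (rad): 0 = flat on the base, growing as the robot's side rises. Wooden slab 175 by 240 mm with dummy pralines 30 mm high. Lifting at the bar takes 3 to 5 N, plus 4 N per rad/s as the hinge is damped; unpropped it sinks at about 0.8 rad/s. Five notches about 0.17 apart, the lowest somewhere from 0.17 to 0.33. Raised 0.05 to 0.1 past a notch and let down, it rests in it.
- hinge (a point): Middle of the hinge axis, 105 mm above the counter. Somewhere between 1.12 and 1.25 rad, above the top notch, the pawl tumbles outwards and stays out, so the board can be let down; a hard stop follows only 0.02 to 0.04 rad further up. Near flat the board tips the pawl in again, but it must go fully down to 0 for that.
- ratchet (a point): Middle of the ratchet on the base's +y side (steel rack on the board, pawl on a bracket; y 121 to 158 mm, up to 165 mm high: keep out). The bracket's height is set by hand and differs each time: notches, letting-go point and stop lie anywhere in the ranges given (this point does not show it), so the stop must be felt.
- buffer (a joint): Hard rubber buffer that is the upper stop, 8 mm thick, under a steel hook on the pawl's bracket: how far it is squeezed (m), 0 = untouched, 0.0006 = forced. Very stiff, 80 N per mm: at the bar the pull rises by about 3 N per mm of bar travel, and the stop is forced when the bar is pulled with some 15 N more than the board's weight. Too little to see in this reading.
- dish: Bystander: square white dish 150 mm wide, 50 mm high, heaped with dark truffles. Origin: centre of its underside.
- card_stand: Bystander: small blank card on a stand, 117 mm high, foot 50 by 70 mm. Origin: centre of its underside.
- gift_box: Bystander: closed praline box 90 by 120 by 43 mm. Origin: centre of its underside.

How it is judged:
By the outcome, as a careful person would: the job done as asked, in the order asked, and still so for the second after the job is handed in, with the robot touching nothing.
It also fails if it takes over 70 s, if anything falls off the work surface, if the arm or the gripper's body presses on something with over 40 N, if the wrist force passes 120 N, or if a joint passes its speed limit or range.

## Working session

There is one attempt and no reset: what is moved stays moved. The work goes in short steps, each a Python script; the robot and the scene stay as the last script left them, time stands still between calls to the robot, and variables do not carry over. Pictures are saved under pics/ and viewed, at most 10 in all, crops included, and the job is handed in when it is done.

```bash
ls; mkdir -p pics; python3 - <<'E'
from cell import manip,cams
import cv2,numpy as np
s=manip.state();print({k:np.round(v,3) for k,v in s.items()})
for n in("scene","side"):
    c=cams.capture(n);cv2.imwrite(f"pics/{n}0.png",c["image"]);print(n,c["position"],c["orientation"],c["intrinsics"])
    np.savez(f"{n}0.npz",**c)
E
```

```text
pics
{'clock': np.float64(0.0), 'joint_pos': array([ 1.191,  0.265,  1.605,  0.   ,  1.274, -0.037]), 'joint_velocities': array([-0.001,  0.   , -0.001,  0.   ,  0.   , -0.   ]), 'tau': array([ 1.0000e-03, -5.0212e+01, -3.5687e+01,  7.3000e-02,  3.0000e-02,
       -0.0000e+00]), 'tool_pos': array([0.227, 0.635, 0.237]), 'tcp_rot': array([-5.360e-01, -3.095e+00,  3.000e-03]), 'contact_force': array([-0.875, -0.67 ,  0.468]), 'moment': array([0.038, 0.072, 0.034]), 'grasp_force': np.float64(0.0), 'gripper_width': np.float64(0.088)}
scene [0.94775081 0.65280697 1.33488012] [-0.86207746 -2.722717    0.80937788] [[498.55997076   0.         279.32673068]
 [  0.         498.55997076 215.37928735]
 [  0.           0.           1.        ]]
side [-0.1806083  -0.7445829   1.33885948] [-2.30474745  0.90563718 -0.30476547] [[532.08156984   0.         275.60848548]
 [  0.         532.08156984 206.64639691]
 [  0.           0.           1.        ]]
```

View pics/scene0.png

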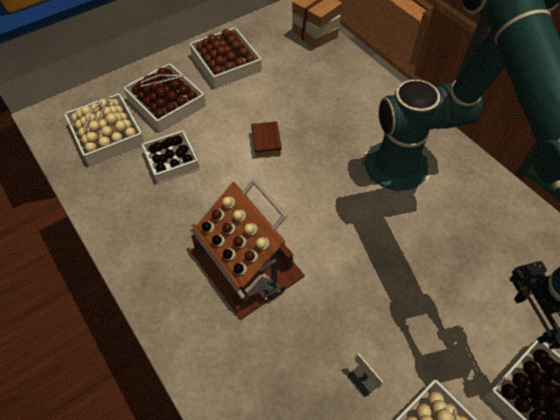

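View pics/side0.png

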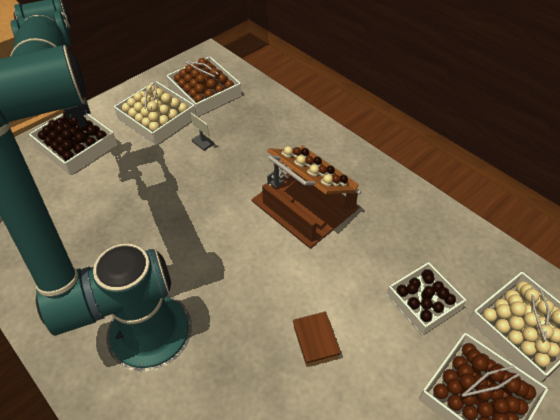

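The scene view shows the board propped at about (240,240), with its bar from (247,186) to (284,218) and the ratchet at (265,285). In the side view the bar runs from (270,155) to (312,185), and the base's front edge from (252,200) to (315,245). Next I'll enlarge both areas.

```bash
cat >h.py <<'E'
import numpy as np,cv2
from scipy.spatial.transform import Rotation as R
def ray(c,uv):
    K=c["intrinsics"];d=np.array([(uv[0]-K[0,2])/K[0,0],(uv[1]-K[1,2])/K[1,1],1.]);return R.from_rotvec(c["orientation"]).apply(d)
def onz(c,uv,z):
    d=ray(c,uv);return c["position"]+d*(z-c["position"][2])/d[2]
def cloud(c):
    K=c["intrinsics"];h,w=c["z_map"].shape;u,v=np.meshgrid(np.arange(w),np.arange(h));z=c["z_map"]
    P=np.stack([(u-K[0,2])/K[0,0]*z,(v-K[1,2])/K[1,1]*z,z],-1).reshape(-1,3)
    return (R.from_rotvec(c["orientation"]).apply(P)+c["position"]).reshape(h,w,3)
E
python3 - <<'E'
import numpy as np,cv2
from h import *
s=dict(np.load("scene0.npz"));d=dict(np.load("side0.npz"))
a=cv2.resize(s["image"][170:330,180:313],None,fx=3,fy=3,interpolation=cv2.INTER_CUBIC)
b=cv2.resize(d["image"][135:255,240:373],None,fx=3,fy=3,interpolation=cv2.INTER_CUBIC)
b=cv2.copyMakeBorder(b,0,a.shape[0]-b.shape[0],0,0,cv2.BORDER_CONSTANT)
cv2.imwrite("pics/crop.png",np.hstack([a,b]))
for c,pts in((s,[(247,186),(266,202),(284,218)]),(d,[(272,157),(290,168),(310,183)])):
    C=cloud(c)
    for u,v in pts: print(u,v,C[v,u].round(3))
print([onz(d,p,.012).round(3) for p in((252,200),(315,245))],[onz(s,p,.012).round(3) for p in((302,277),(241,316))])
E
```

```text
247 186 [ 0.552 -0.06   0.239]
266 202 [ 0.449 -0.128 -0.004]
284 218 [0.533 0.087 0.248]
272 157 [0.531 0.07  0.253]
290 168 [ 0.706  0.178 -0.001]
310 183 [ 0.549 -0.066  0.237]
[array([0.508, 0.149, 0.012]), array([ 0.529, -0.118,  0.012])] [array([0.52 , 0.162, 0.012]), array([0.731, 0.161, 0.012])]
```

View pics/crop.png

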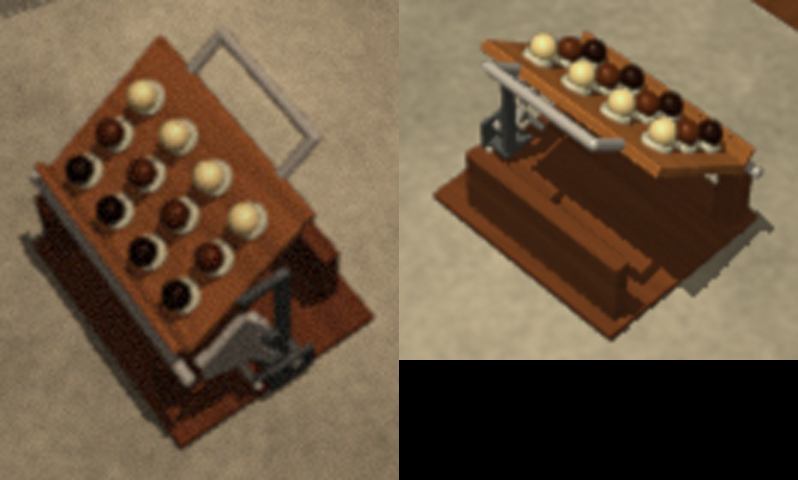

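The crop shows the bar's corners at scene (254,181) and (286,216), and at side (269,158) and (309,184). The base's corners are at scene (305,276) and (240,319), and at side (252,200) and (311,247).

```bash
python3 - <<'E'
from h import *
s=dict(np.load("scene0.npz"));d=dict(np.load("side0.npz"))
def tri(p,q):
    a,b=ray(s,p),ray(d,q);A=np.stack([a,-b],1);t=np.linalg.lstsq(A,d["position"]-s["position"],rcond=None)[0]
    x,y=s["position"]+a*t[0],d["position"]+b*t[1];return (x+y)/2,np.linalg.norm(x-y)
m,em=tri((254,181),(308.7,183.7));p,ep=tri((285.7,216),(269.3,157.7))
print("bar",m,em,p,ep,"mid",(m+p)/2,np.linalg.norm(m-p),"yaw",np.arctan2(-(p-m)[0],(p-m)[1]))
A1=onz(d,(251.7,200),.012);B=onz(d,(311,247.3),.012);A2=onz(s,(304.7,275.7),.012);C=onz(s,(240,319),.012)
print(A1,A2,B,C)
for X,Y in((A1,B),(A2,B)):print("yaw y",np.arctan2(-(X-Y)[0],(X-Y)[1]),np.linalg.norm(X-Y))
print("yaw x",np.arctan2(*(C-A2)[1::-1]),np.linalg.norm(C-A2))
# bar by cloud: high points, grey
for n,c in(("s",s),("d",d)):
    P=cloud(c);hsv=cv2.cvtColor(c["image"],cv2.COLOR_BGR2HSV)
    M=(P[...,2]>.2)&(P[...,2]<.3)&(P[...,0]>.48)&(P[...,0]<.58)&(abs(P[...,1])<.15)&(hsv[...,1]<70)
    Q=P[M];print(n,len(Q),Q.mean(0),Q.min(0),Q.max(0))
    D=(Q-Q.mean(0));print(np.linalg.svd(D,full_matrices=False)[2][0])
E
```

```text
bar [ 0.53415983 -0.06570472  0.2435925 ] 0.014362415728260209 [0.52652909 0.08101538 0.24418098] 0.004810548012989063 mid [0.53034446 0.00765533 0.24388674] 0.1469195790610866 yaw 0.05196201181205146
[0.50682912 0.15008812 0.012     ] [0.51062148 0.16346342 0.012     ] [ 0.51455858 -0.1159631   0.012     ] [0.73826547 0.16676304 0.012     ]
yaw y 0.029044375697288106 0.26616347338821256
yaw y 0.01408900618639101 0.2794542473655455
yaw x 0.014493637958251725 0.2276679072859107
s 289 [0.53773459 0.01599763 0.24687071] [ 0.52308318 -0.06357913  0.21774626] [0.56773556 0.08785285 0.25821964]
[ 0.0136121  -0.99987547  0.00798412]
d 251 [0.53210193 0.00266032 0.24900269] [ 0.51925072 -0.06851533  0.21962683] [0.57021165 0.08337498 0.26203209]
[ 0.02973264 -0.99954282 -0.0054879 ]
```

```bash
cat >>h.py <<'E'
def down(yaw):
    a=np.pi/4+yaw/2; return np.pi*np.array([np.cos(a),np.sin(a),0])
E
python3 - <<'E'
from h import *
from cell import manip,cams,inverse_kinematics
s=manip.state();manip.move_linear(s["tool_pos"]+[0,0,.15],.25)
manip.move_pose([.52,.008,.40],down(.02))
manip.dwell(.3)
s=manip.state();print(s["joint_pos"].round(3),s["tool_pos"].round(4),s["tcp_rot"].round(3),s["clock"],s["contact_force"].round(2))
c=cams.capture("wrist");np.savez("w0.npz",pos=s["tool_pos"],rot=s["tcp_rot"],**c)
cv2.imwrite("pics/w0.png",c["image"])
for p in([.642,.005,.32],[.66,.005,.33],[.48,.005,.09]):print(inverse_kinematics(np.array(p),down(.02)))
print(c["T_tool_cam"])
E
```

```text
[-0.032 -0.09   1.697  0.     1.535 -0.053] [0.5201 0.0084 0.3999] [-2.198 -2.244  0.   ] 3.6 [ 1.08  0.38 -0.95]
[-3.10055956e-02  1.64103241e-01  1.57575474e+00 -4.44089210e-16
  1.40173468e+00 -5.10055956e-02]
[-3.01595323e-02  1.95730827e-01  1.52105270e+00 -4.44089210e-16
  1.42480913e+00 -5.01595323e-02]
[-4.14791864e-02  4.20212222e-02  2.15520839e+00 -4.44089210e-16
  9.44363042e-01 -6.14791864e-02]
[[ 5.88969405e-04 -9.59753892e-01 -2.80841805e-01  7.19507738e-02]
 [ 9.99999666e-01  7.24230910e-04 -3.77843413e-04  4.75865874e-04]
 [ 5.66031003e-04 -2.80841489e-01  9.59753998e-01 -1.44915926e-01]
 [ 0.00000000e+00  0.00000000e+00  0.00000000e+00  1.00000000e+00]]
```

View pics/w0.png

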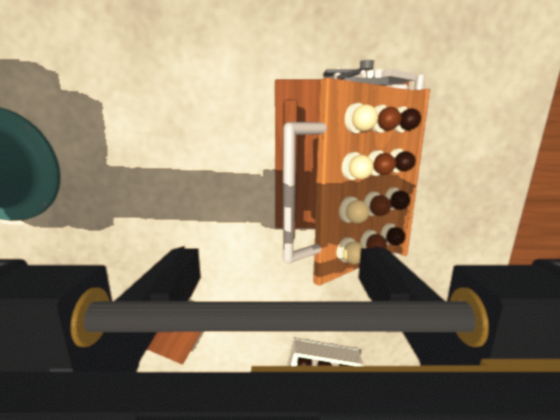

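The wrist view shows the bar as a vertical grey rod at u≈289, from v≈127 (+y end) to v≈256 (-y end). The board is to its right, and the ratchet is at the top, at about (365,70).

```bash
python3 - <<'E'
from h import *
w=dict(np.load("w0.npz"));T=np.eye(4);T[:3,:3]=R.from_rotvec(w["rot"]).as_matrix();T[:3,3]=w["pos"];T=T@w["T_tool_cam"]
c=dict(z_map=w["z_map"],intrinsics=w["intrinsics"],position=T[:3,3],orientation=R.from_matrix(T[:3,:3]).as_rotvec())
P=cloud(c)
print([P[v,u].round(4) for u,v in((289,150),(289,190),(289,230))])
M=np.zeros(P.shape[:2],bool);M[140:245,270:308]=1;M&=(P[...,2]>.2)
Q=P[M];D=np.linalg.svd(Q-Q.mean(0),full_matrices=False)[2][0];print(len(Q),Q.mean(0),D,np.ptp(Q,0))
s=dict(np.load("side0.npz"))
for u,v in((289,125),(289,258)):print(onz(c,(u,v),.244))
# base -x edge & +y edge on plate in wrist view
print(onz(c,(276,82),.012),onz(c,(276,228),.012))
E
```

```text
[array([0.529 , 0.0583, 0.2522]), array([0.5302, 0.018 , 0.2531]), array([ 0.5316, -0.0255,  0.2534])]
1211 [0.52986524 0.01605417 0.25676143] [-0.03671343  0.52393554  0.85096632] [0.01764598 0.12351061 0.2981711 ]
[0.52856297 0.08205312 0.244     ]
[ 0.53301836 -0.06259085  0.244     ]
[0.5117198  0.15273935 0.012     ] [ 0.51649028 -0.10942799  0.012     ]
```

```bash
cat >>h.py <<'E'
YAW=.025;HX,HY,HZ,L=.7178,.013,.105,.235;DEP=.012   # hinge point (y on the bar's mid line)
def tcp(th):
    r=L*np.cos(th);return np.array([HX-r*np.cos(YAW),HY-r*np.sin(YAW),HZ+L*np.sin(th)-DEP])
def theta(p): return np.arctan2(p[2]+DEP-HZ,(HX-p[0])/np.cos(YAW))
def pull(f,th): # force of the hand on the bar along the upward tangent / radial
    f=-np.asarray(f);r=f[0]*np.cos(YAW)+f[1]*np.sin(YAW)
    return r*np.sin(th)+f[2]*np.cos(th), -r*np.cos(th)+f[2]*np.sin(th)
E
python3 - <<'E'
from h import *
from cell import manip
g=np.array([.5305,.0085,.235])
manip.move_pose(g+[0,0,.09],down(YAW));manip.set_gripper(.036,12)
manip.move_linear(g+[0,0,.03],.1);manip.dwell(.3)
f0=np.mean([ (manip.dwell(.03),manip.state()["contact_force"])[1] for _ in range(8)],0);np.save("f0.npy",f0)
manip.move_linear(g,.06);s=manip.state();print("f0",f0.round(2),s["contact_force"].round(2))
manip.set_gripper(0.,12);s=manip.state()
print(s["gripper_width"],s["grasp_force"],s["contact_force"].round(2),s["tool_pos"].round(4),theta(s["tool_pos"]),tcp(.648).round(4),s["clock"])
E
```

```text
f0 [0.03 0.25 0.12] [-0.44  0.43 -0.12]
0.011262317415334561 12.000065445899963 [-3.94 -0.19  4.13] [0.5297 0.0085 0.2353] 0.6475748667227311 [0.5305 0.0083 0.2348] 7.3917
```

```bash
python3 - <<'E'
from h import *
from cell import manip
f0=np.load("f0.npy")
for th in np.arange(.66,1.065,.02):
    manip.move_linear(tcp(th),.035);s=manip.state();t,r=pull(s["contact_force"]-f0,th)
    print(round(th,3),theta(s["tool_pos"]).round(4),"t %.1f r %.1f"%(t,r),round(float(s["clock"]),2),s["gripper_width"].round(4))
    if t>13: print("ABORT");break
E
```

```text
Traceback (most recent call last):
AttributeError: 'float' object has no attribute 'round'
```

```bash
cat >>h.py <<'E'
def go(th,rate=.03,log=True):
    from cell import manip
    manip.move_linear(tcp(th),rate);s=manip.state();t,r=pull(s["contact_force"]-np.load("f0.npy"),th)
    if log: print("%.3f meas %.4f t %.1f r %.1f clk %.2f w %.4f"%(th,theta(s["tool_pos"]),t,r,s["clock"],s["gripper_width"]))
    return t,r
E
python3 - <<'E'
from h import *
for th in np.arange(.66,1.065,.02):
    if go(th,.035)[0]>13: print("ABORT");break
E
```

```text
0.660 meas 0.6525 t 2.7 r -6.5 clk 7.89 w 0.0115
0.680 meas 0.6719 t 2.7 r -6.3 clk 8.18 w 0.0116
0.700 meas 0.6921 t 3.0 r -6.6 clk 8.46 w 0.0115
0.720 meas 0.7123 t 3.5 r -6.9 clk 8.74 w 0.0113
0.740 meas 0.7327 t 2.7 r -7.1 clk 9.03 w 0.0115
0.760 meas 0.7532 t 3.6 r -7.9 clk 9.31 w 0.0113
0.780 meas 0.7735 t 3.0 r -8.0 clk 9.59 w 0.0113
0.800 meas 0.7940 t 3.5 r -7.9 clk 9.88 w 0.0112
0.820 meas 0.8146 t 3.0 r -7.8 clk 10.16 w 0.0115
0.840 meas 0.8351 t 3.4 r -9.0 clk 10.44 w 0.0112
0.860 meas 0.8557 t 4.0 r -9.5 clk 10.72 w 0.0114
0.880 meas 0.8760 t 2.9 r -9.6 clk 11.01 w 0.0115
0.900 meas 0.8969 t 3.0 r -9.3 clk 11.29 w 0.0116
0.920 meas 0.9177 t 2.4 r -9.8 clk 11.57 w 0.0115
0.940 meas 0.9383 t 2.4 r -9.7 clk 11.86 w 0.0114
0.960 meas 0.9589 t 2.6 r -10.5 clk 12.14 w 0.0111
0.980 meas 0.9798 t 2.5 r -10.6 clk 12.43 w 0.0117
1.000 meas 1.0007 t 2.7 r -9.7 clk 12.71 w 0.0113
1.020 meas 1.0206 t 1.8 r -9.6 clk 12.99 w 0.0114
1.040 meas 1.0408 t 2.8 r -8.4 clk 13.28 w 0.0114
1.060 meas 1.0612 t 2.2 r -8.6 clk 13.56 w 0.0114
```

```bash
python3 - <<'E'
from h import *
from cell import manip
b=[]
for th in np.arange(1.066,1.31,.005):
    t,r=go(th,.015)
    if len(b)>3 and t>np.median(b[-12:])+3:   # confirm with an averaged, still reading
        f=np.mean([(manip.dwell(.02),manip.state()["contact_force"])[1] for _ in range(6)],0)
        t=pull(f-np.load("f0.npy"),th)[0];print(" still",t)
        if t>np.median(b[-12:-1])+3: print("STOP FELT",th);break
    b.append(t)
print(manip.state()["tool_pos"])
E
```

```text
1.066 meas 1.0667 t 1.0 r -8.4 clk 13.81 w 0.0112
1.071 meas 1.0717 t 1.6 r -8.0 clk 14.06 w 0.0115
1.076 meas 1.0766 t 1.7 r -8.4 clk 14.31 w 0.0114
1.081 meas 1.0816 t 1.8 r -8.3 clk 14.56 w 0.0119
1.086 meas 1.0867 t 1.6 r -7.0 clk 14.81 w 0.0115
1.091 meas 1.0917 t 1.7 r -7.5 clk 15.06 w 0.0113
1.096 meas 1.0969 t 3.0 r -6.9 clk 15.31 w 0.0115
1.101 meas 1.1018 t 2.5 r -6.5 clk 15.56 w 0.0114
1.106 meas 1.1070 t 2.2 r -6.3 clk 15.81 w 0.0114
1.111 meas 1.1119 t 1.6 r -6.0 clk 16.06 w 0.0112
1.116 meas 1.1169 t 2.9 r -6.4 clk 16.31 w 0.0115
1.121 meas 1.1218 t 2.2 r -6.2 clk 16.56 w 0.0111
1.126 meas 1.1270 t 1.2 r -6.3 clk 16.81 w 0.0115
1.131 meas 1.1322 t 2.6 r -5.8 clk 17.06 w 0.0113
1.136 meas 1.1374 t 2.3 r -6.1 clk 17.31 w 0.0111
1.141 meas 1.1424 t 3.2 r -6.8 clk 17.56 w 0.0115
1.146 meas 1.1475 t 1.8 r -7.0 clk 17.81 w 0.0112
1.151 meas 1.1526 t 1.6 r -6.4 clk 18.06 w 0.0116
1.156 meas 1.1577 t 2.2 r -7.3 clk 18.31 w 0.0117
1.161 meas 1.1629 t 1.6 r -6.2 clk 18.56 w 0.0113
1.166 meas 1.1677 t 2.3 r -7.1 clk 18.81 w 0.0117
1.171 meas 1.1727 t 1.4 r -6.6 clk 19.06 w 0.0114

[... 613 characters left out ...]
2384 t 1.3 r -5.9 clk 22.31 w 0.0116
1.241 meas 1.2434 t 1.8 r -6.0 clk 22.56 w 0.0112
1.246 meas 1.2483 t 0.7 r -6.7 clk 22.81 w 0.0114
1.251 meas 1.2530 t 1.8 r -5.3 clk 23.06 w 0.0116
1.256 meas 1.2574 t 1.5 r -5.7 clk 23.31 w 0.0114
1.261 meas 1.2618 t 1.6 r -5.4 clk 23.56 w 0.0115
1.266 meas 1.2666 t 1.2 r -4.8 clk 23.81 w 0.0115
1.271 meas 1.2717 t 0.8 r -5.2 clk 24.06 w 0.0114
1.276 meas 1.2756 t 1.5 r -4.7 clk 24.31 w 0.0114
1.281 meas 1.2786 t 2.5 r -6.1 clk 24.56 w 0.0118
1.286 meas 1.2812 t 4.6 r -6.5 clk 24.81 w 0.0113
 still 4.441006317131609
1.291 meas 1.2838 t 6.0 r -7.4 clk 25.16 w 0.0112
 still 5.872693745704469
STOP FELT 1.2909999999999953
[0.65131537 0.01102074 0.31828103]
```

The stop is felt: pull is about 4.5 N above the baseline, at about 1.28 rad. Now I'll let the board down.

```bash
python3 - <<'E'
from h import *
from cell import manip
for i,th in enumerate(np.r_[np.arange(1.25,.1,-.05),np.arange(.08,-.04,-.01)]):
    t,r=go(th,.09 if th>.09 else .03,True)
    if t<-4 or abs(r)>25: print("halt");break
print(manip.state()["tool_pos"])
E
```

```text
1.250 meas 1.2491 t 0.8 r -5.6 clk 25.52 w 0.0115
1.200 meas 1.1974 t 1.3 r -4.2 clk 25.80 w 0.0112
1.150 meas 1.1459 t 1.3 r -4.1 clk 26.08 w 0.0113
1.100 meas 1.0956 t 1.2 r -3.1 clk 26.37 w 0.0111
1.050 meas 1.0463 t 2.2 r -2.5 clk 26.65 w 0.0115
1.000 meas 0.9966 t 2.8 r -0.8 clk 26.93 w 0.0113
0.950 meas 0.9466 t 2.2 r -1.4 clk 27.22 w 0.0110
0.900 meas 0.8967 t 2.1 r -0.3 clk 27.50 w 0.0115
0.850 meas 0.8467 t 2.1 r 0.7 clk 27.78 w 0.0114
0.800 meas 0.7967 t 3.1 r -2.4 clk 28.07 w 0.0116
0.750 meas 0.7465 t 2.9 r -0.9 clk 28.35 w 0.0113
0.700 meas 0.6969 t 1.8 r -2.4 clk 28.63 w 0.0116
0.650 meas 0.6460 t 3.6 r -1.5 clk 28.92 w 0.0120
0.600 meas 0.5959 t 2.6 r -2.3 clk 29.20 w 0.0115
0.550 meas 0.5459 t 3.9 r -2.2 clk 29.48 w 0.0113
0.500 meas 0.4960 t 1.8 r -3.0 clk 29.77 w 0.0116
0.450 meas 0.4459 t 3.1 r -3.5 clk 30.05 w 0.0115
0.400 meas 0.3963 t 3.2 r -4.2 clk 30.33 w 0.0115
0.350 meas 0.3464 t 3.7 r -4.8 clk 30.62 w 0.0113
0.300 meas 0.2964 t 4.4 r -5.4 clk 30.90 w 0.0113
0.250 meas 0.2464 t 3.1 r -5.6 clk 31.18 w 0.0118
0.200 meas 0.1963 t 3.6 r -5.9 clk 31.47 w 0.0113
0.150 meas 0.1462 t 3.4 r -5.7 clk 31.75 w 0.0115
0.080 meas 0.0771 t 3.7 r -6.7 clk 32.45 w 0.0116
0.070 meas 0.0670 t 3.5 r -6.3 clk 32.70 w 0.0113
0.060 meas 0.0570 t 4.2 r -6.9 clk 32.95 w 0.0122
0.050 meas 0.0470 t 2.8 r -7.3 clk 33.20 w 0.0113
0.040 meas 0.0369 t 3.4 r -6.6 clk 33.45 w 0.0113
0.030 meas 0.0268 t 3.9 r -6.3 clk 33.70 w 0.0115
0.020 meas 0.0169 t 3.6 r -7.1 clk 33.95 w 0.0117
0.010 meas 0.0067 t 2.8 r -7.7 clk 34.20 w 0.0116
0.000 meas -0.0033 t 3.5 r -8.0 clk 34.45 w 0.0117
-0.010 meas -0.0134 t 2.2 r -7.3 clk 34.70 w 0.0114
-0.020 meas -0.0199 t -3.1 r -9.0 clk 34.95 w 0.0110
-0.030 meas -0.0268 t -8.4 r -10.9 clk 35.20 w 0.0112
halt
[0.48106178 0.00665498 0.08666096]
```

```bash
python3 - <<'E'
from h import *
from cell import manip
def seq(a,b,n=.02,rate=.05):
    for th in np.arange(a,b,n*np.sign(b-a)):
        t,r=go(th,rate,False)
        if b<a and t<-1:
            m=theta(manip.state()["tool_pos"]);print("rests at meas",m,"cmd",th,"t",t);return True
    print("end",th,"t",t);return False
seq(-.01,.261);ok=seq(.24,.12)
if not ok:
    seq(.13,.376);ok=seq(.36,.19)
s=manip.state();print(ok,s["clock"],s["tool_pos"],s["contact_force"])
E
```

```text
end 0.25 t 2.903219745483771
end 0.14000000000000004 t 3.484570517476433
end 0.3699999999999999 t 3.224549259279388
rests at meas 0.2920471403881814 cmd 0.2799999999999999 t -1.7096553828819285
True 44.7 [0.4924836  0.0069248  0.16076111] [-10.61714427  -1.178981     4.97051709]
```

```bash
python3 - <<'E'
from h import *
from cell import manip,cams
manip.move_linear(tcp(.287)+[-.003,0,0],.03);s=manip.state();print(s["contact_force"].round(1))
manip.set_gripper(.032);s=manip.state();print(s["contact_force"].round(1),s["gripper_width"])
p=s["tool_pos"];manip.move_linear(p+[0,0,.05],.06);manip.move_linear(p+[0,0,.2],.2)
s=manip.state();c=cams.capture("wrist");cv2.imwrite("pics/w1.png",c["image"])
T=np.eye(4);T[:3,:3]=R.from_rotvec(s["tcp_rot"]).as_matrix();T[:3,3]=s["tool_pos"];T=T@c["T_tool_cam"]
c["position"],c["orientation"]=T[:3,3],R.from_matrix(T[:3,:3]).as_rotvec()
P=cloud(c);M=(abs(P[...,0]-.493)<.012)&(abs(P[...,1]-.01)<.04)&(P[...,2]>.12)&(P[...,2]<.22)
z=np.median(P[M][:,2]);print(M.sum(),z,"theta",np.arcsin((z-.006-.105)/.235),s["clock"])
d=cams.capture("side");cv2.imwrite("pics/side1.png",np.vstack([c["image"][:300],cv2.resize(d["image"],(560,420))[120:400]]))
E
```

```text
[ 3.3 -2.2 -2. ]
[-0.5  0.2  0.1] 0.032090163252541805
735 0.18178982021729906 theta 0.3059857434222971 47.325
```

View pics/side1.png

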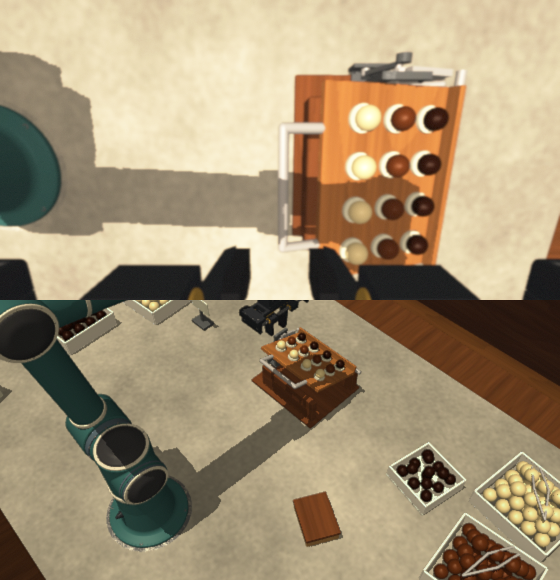

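The picture shows the bar free at u≈284, v 125–248 in the wrist view, and the board resting low with all its pralines. The bar's height gives 0.306 rad, which is the first notch. The gripper is clear and the bystanders haven't moved.

```bash
python3 -c "
from cell import order
print(order.close_job())"
```

```text
the job is handed in; nothing more can be done
None
```

The board was lifted until I felt its stop, about 4.5 N above its normal pull, then let down flat, and it now rests in its first notch at about 0.31 rad; the gripper is clear and the job is handed in.

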